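# Slide the catch pan home between the runners of the raised chopping board

### The arm

A 7-joint arm with a two-finger parallel gripper is mounted at the origin on a cart in front of the work surface, level with it; the furniture and walls round the work are solid. World frame = base frame: x ahead of the robot, y to its left, z up, the work surface at z = 0. Lengths are in m, angles in rad, forces in N, time in s.
With the tool pointing down it reaches from about 0.425 to 1.025 m from the base axis. Payload 9.4 kg.
Tool frame: the origin (TCP) lies on the mounting face of the last link; the fingertips stand 186 mm ahead of it and the grasp point (between the pads) lies 167 mm ahead of it; z points along the fingers, y is the direction in which the jaws open and shut (so a half turn about z gives the same grasp; the last joint's range is limited). The gripper opens to 93 mm and grips with 3 to 60 N. Pads are 15 mm wide; open, the fingers measure 128 mm over their backs; the gripper's body (75 mm by 188 mm) begins 65 mm behind the grasp point.
Start: joints at [-1.211, 0.599, -0.003, 1.599, 0.002, 0.943, -0.08], TCP at [0.307, 0.657, 0.405] pointing down, gripper open.
Joint ranges: [-2.57, 2.57], [-0.35, 1.97], [-1.29, 1.29], [0.11, 2.56], [-1.05, 4.19], [0.11, 1.86], [-2.63, 2.63]. Speed limits (rad/s): [2.22, 2.22, 3.01, 3.01, 3.14, 3.14, 3.14].

### API

Orientations are given as a unit quaternion [x, y, z, w].
In Python, from rig import manip gives the robot as it stands.
- The arm moves only by the tool servo_tool, never from a script. Its argument "rows" is a list of rows, each a list of 6 numbers: the shift along the world's x, y, z in cm, then the turn, a rotation vector about the world's x, y, z in degrees. In form: [[dx, dy, dz, ax, ay, az], ...]. A call has 1 to 5 rows; each row shifts and turns the commanded pose from where the row before left it; what a row does not reach is not made up. A row lasts 1/8 s, in which the tool goes at most 62.5 mm and 10.7 degrees, less where a joint would pass 70% of its speed; a pose out of reach is approached as far as the arm can. A call with a gripper value outside its range is refused whole. "grip" is the finger opening in cm, from 0 to 9.3, set as the call begins (left out, the last holds). The fingers move at their own pace and stop on an object; the grip force is fixed at half the most. Time passes only in rows, so rows that do not move let the fingers close. It gives the time, the measured TCP pose, the force and the opening at its end, in the units of the state.
- manip.observe(): the state, without advancing time (a new reading comes with each control period).
- manip.camera(name): name is "side" or "top" or "wrist"; returns the picture (480x640x3 uint8, red, green, blue); there is no depth.
- manip.camera_params(name): a dict with "mtx" (3x3 intrinsics, pixels), "camera_from_world" (4x4, takes a point from world to camera coordinates). Camera axes: x right, y up, looking along -z (the intrinsics and any distortion apply to the point x, -y, -z); pixel columns grow to the right and rows downward; lengths in m; the calibration is good to about 2 mm. A picture is of the moment at which its call begins: read the wrist's pose just before it. camera_params takes no time and is no camera call; for the wrist camera it gives the pose at the moment of the call.
- manip.close_job(): hands the job in, once; it reports no verdict.
The state is a dict: "time_s": time; "joint_pos": joint angles; "joint_vel": joint speeds; "joint_torque": joint torques, N m; "eef_pos": TCP position; "tcp_rot": TCP orientation; "wrist_force": force on the tool from outside, world axes, zero at the start; "moment": the same for the moment, N m; "opening": opening from 0.0 (shut) to 1.0 (fully open).
Only numpy, scipy, OpenCV 4.12 (cv2) and the standard library are available. Lean on these libraries where they do the work, as an engineer would, in place of code of your own. Each camera call takes 0.05 s, during which the arm holds its last target. There are 200 camera calls.

### The job

Push the open steel catch pan across the worktop, end first, in between the two wooden runners of the raised chopping board, all the way until its end meets the stop rail under the board. Only push it with the fingers: never pick it up or tip it. Do not disturb the vegetables and peeler on the board or the small things standing round about, and leave the pan clear of the hand.

Things in the scene. Friction and masses are not known exactly. Their poses are not given: they have to be found in the camera images.
- board_stand: fixed raised chopping board on two pale wooden runners, each 22 mm thick, 52 mm high, tip rounded to 11 mm radius. Origin: on the worktop midway between the runners' tips at the open end; x runs level into the lane between them, z up. The lane is 114 mm wide (y = -57 to +57 mm). The brown board covers x = 20 to 321 mm, y = -107 to +107 mm; its underside is 52 mm and its top 70 mm above the worktop
- stop (a point): middle of the stop rail's face, on the worktop: a fixed pale wooden rail 46 mm high across the lane under the board, at x = 140 mm of the board_stand frame
- pan: loose open steel pan, about 0.3 kg, on the worktop before the lane: 160 mm long (its x), 108 mm wide (its y), 45 mm high, over its rolled rim 6 mm thick with round corners; walls 2.5 mm thick, 6 mm inside the rim's outer edge. Both ends alike. Origin: centre of its underside. A push of a few newtons slides it. Against the stop its centre is at x = 60 mm of board_stand and it sticks out 40 mm before the board
- onion: brown onion, 82 x 83 x 94 mm high, loose on the raised board; origin at its underside
- garlic: garlic bulb, 48 x 50 x 51 mm, loose on the raised board; origin at its underside
- peeler: yellow-handled peeler, 170 x 25 x 18 mm, lying loose on the raised board; origin at its underside
- salt_mill: small salt shaker, 44 mm across and 90 mm high, loose on the worktop at the back; origin at its underside
- tin: short food tin with a paper label, 76 mm across and 58 mm high, loose on the worktop at the back; origin at its underside
- small_jar: small empty glass jar with lid, 56 mm across and 65 mm high, loose on the worktop at the back; origin at its underside

How it is judged:
At the end, for the whole second after the job is handed in: The pan stands flat and still on the worktop between the two runners, in line with them (within 0.08 rad), its end within 7 mm of the stop rail (x of pan in the frame of board_stand between 0.053 and 0.064 m and y of pan in the frame of board_stand between -0.007 and 0.007 m and angle between the x axis of pan and the x axis of board_stand, either way round below 0.08 rad and height (world z) of pan below 0.004 m and angle between pan's own z axis and vertical below 0.04 rad and linear speed of pan below 0.01 m/s); the robot touches nothing.
It fails at once if the pan is lifted off the worktop (its centre by more than 8 mm) or tipped by more than 0.12 rad (height (world z) of pan above 0.008 m or angle between pan's own z axis and vertical above 0.12 rad).
It fails at once if the onion, garlic, peeler, salt shaker, tin or small jar is moved by more than 20 mm (distance of any of onion, garlic, peeler, salt_mill, tin, small_jar from where it was at the start of the episode above 0.02 m).
It also fails if it takes over 61 s, if anything falls off the work surface, if the arm or the gripper's body presses on something with over 40 N, if the wrist force passes 120 N, or if a joint passes its speed limit or range.

## Working session

There is one attempt and no reset: what is moved stays moved. The work goes in short steps, Python scripts to look and compute and a tool call to move; the robot and the scene stay as the last step left them, time stands still between calls to the robot, and variables do not carry over. Pictures are saved under pics/ and viewed, about 8 in all and at most 12, crops included, and the job is handed in when it is done.

Besides the shell and the picture viewer there is one more tool, called after "Call:" as name([rows], argument=value, ...), one row to a line, values as JSON. servo_tool: Moves the arm, as the interface text tells. Its arguments: {"type":"object","properties":{"rows":{"type":"array","items":{"type":"array","items":{"type":"number"}}},"grip":{"type":"number"}},"required":["rows"]}

```bash
mkdir -p pics && python3 - <<'E'
from rig import manip
import cv2
s=manip.observe();print(s)
for n in("top","side"):
    cv2.imwrite(f"pics/{n}0.png",manip.camera(n)[:,:,::-1])
    p=manip.camera_params(n);print(n,p["mtx"],p["camera_from_world"],[k for k in p])
E
```

```text
{'time_s': 0.0, 'joint_pos': array([-1.2106762 ,  0.6001181 , -0.00253538,  1.6001344 ,  0.00177106,
        0.94292232, -0.07980322]), 'joint_vel': array([ 0.00074075,  0.00063964, -0.0014502 , -0.00109863, -0.00040981,
        0.00123547, -0.00141511]), 'joint_torque': array([ 1.00243578e-03, -7.65063572e+01,  1.49718057e+00, -2.52344030e+01,
       -5.25093055e-02,  1.72433088e-02,  1.91993086e-04]), 'eef_pos': array([0.30662396, 0.65673729, 0.40386332]), 'tcp_rot': array([ 2.16662151e-01,  9.76246326e-01, -7.82372692e-04, -1.09228170e-04]), 'wrist_force': array([-0.23399713,  0.30317883,  0.01434241]), 'moment': array([-0.04285773,  0.01243423, -0.05265397]), 'opening': 1.001677516083961}
top [[613.24712609   0.         326.02615414]
 [  0.         613.24712609 238.93220315]
 [  0.           0.           1.        ]] [[ 0.02390861 -0.99971118  0.00243663 -0.32520567]
 [ 0.98571254  0.02398018  0.16672053 -0.54176533]
 [-0.16673081 -0.00158424  0.98600118 -1.20147259]
 [ 0.          0.          0.          1.        ]] ['mtx', 'camera_from_world']
side [[465.01651623   0.         317.09158555]
 [  0.         465.01651623 236.62655031]
 [  0.           0.           1.        ]] [[ 9.54492852e-01 -2.97157081e-01  2.53192650e-02 -6.38551660e-01]
 [ 1.07053911e-01  4.20626704e-01  9.00895463e-01  7.96285874e-04]
 [-2.78357425e-01 -8.57187754e-01  4.33297010e-01 -1.12267837e+00]
 [ 0.00000000e+00  0.00000000e+00  0.00000000e+00  1.00000000e+00]] ['mtx', 'camera_from_world']
```

View pics/top0.png

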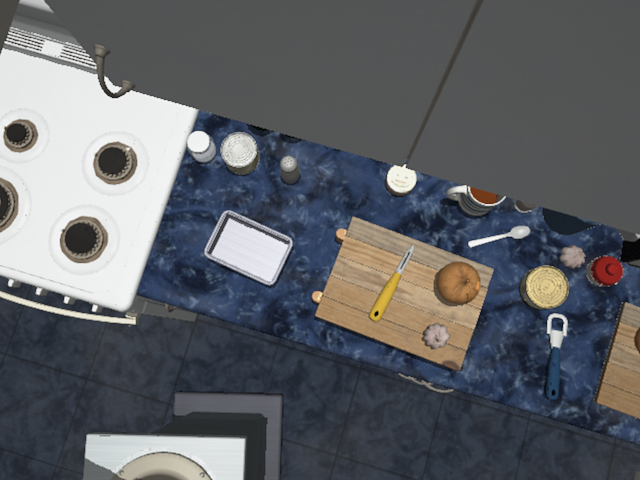

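View pics/side0.png

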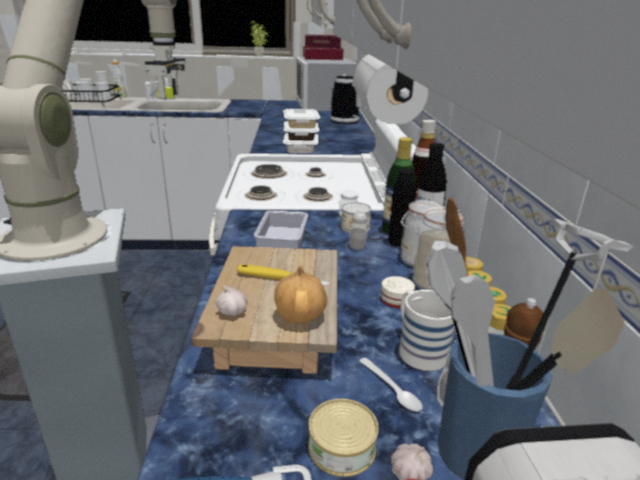

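The top view shows the pan at about (248,248) and the runner tips at about (341,235) and (317,297). The board lies to the lower right, and the small things sit behind the pan at about (200,147), (240,152) and (290,168). I'll enlarge this for measurement.

```bash
cat > h.py <<'E'
import numpy as np, cv2
from rig import manip
def ray(name,uv,z):
    p=manip.camera_params(name);T=p["camera_from_world"];K=p["mtx"]
    d=np.array([(uv[0]-K[0,2])/K[0,0],-(uv[1]-K[1,2])/K[1,1],-1.])
    R=T[:3,:3];c=-R.T@T[:3,3];w=R.T@d
    return c+w*(z-c[2])/w[2]
def proj(name,P):
    p=manip.camera_params(name);T=p["camera_from_world"];K=p["mtx"]
    q=T[:3,:3]@np.asarray(P,float)+T[:3,3]
    return K[0,0]*q[0]/-q[2]+K[0,2],-K[1,1]*q[1]/-q[2]+K[1,2]
E
python3 - <<'E'
import cv2
im=cv2.imread("pics/top0.png")[195:395,180:500]
cv2.imwrite("pics/c1.png",cv2.resize(im[5:115,10:190],None,fx=4.4,fy=4.4,interpolation=cv2.INTER_CUBIC))
E
```

```text
(no output)
```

View pics/c1.png

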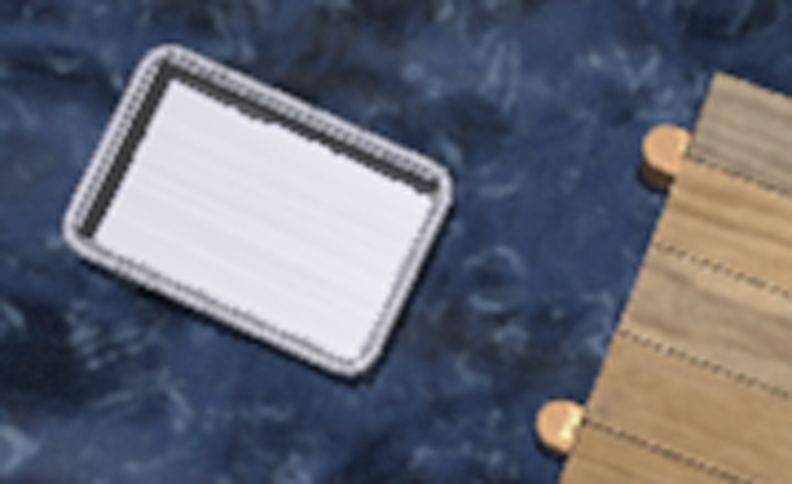

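```bash
python3 - <<'E'
from h import *
im=cv2.imread("pics/top0.png")
def plane(z,pts): return np.array([ray("top",p,z)[:2] for p in pts])
hsv=cv2.cvtColor(im,cv2.COLOR_BGR2HSV)
# pan
m=((hsv[...,1]<70)&(hsv[...,2]>110)).astype(np.uint8); m[:205]=0;m[292:]=0;m[:,:198]=0;m[:,300:]=0
m=cv2.morphologyEx(m,cv2.MORPH_CLOSE,np.ones((3,3)))
c=max(cv2.findContours(m,0,cv2.CHAIN_APPROX_NONE)[0],key=cv2.contourArea)[:,0]
w=plane(.043,c)
r=cv2.minAreaRect((w*1000).astype(np.float32));print("pan",r)
mb=((hsv[...,0]<30)&(hsv[...,1]>50)&(hsv[...,2]>80)).astype(np.uint8)
mb[:205]=0;mb[385:]=0;mb[:,:305]=0;mb[:,505:]=0
c=max(cv2.findContours(mb,0,cv2.CHAIN_APPROX_NONE)[0],key=cv2.contourArea)[:,0]
for q in [(642,155),(665,125),(668,189),(537,427),(560,401),(560,453)]:
    print("tip",ray("top",(190+(q[0]+.5)/4.4-.5,200+(q[1]+.5)/4.4-.5),.052)[:2])
mo=cv2.morphologyEx(mb,cv2.MORPH_OPEN,np.ones((21,21)))
c=max(cv2.findContours(mo,0,cv2.CHAIN_APPROX_NONE)[0],key=cv2.contourArea)[:,0]
w=plane(.07,c);print("board",cv2.minAreaRect((w*1000).astype(np.float32)))
# refined crop corner
print("corner",ray("top",(190+717/4.4,200+72/4.4),.07))
E
```

```text
pan ((530.1966552734375, -153.77426147460938), (160.09812927246094, 108.14563751220703), 66.80374145507812)
tip [ 0.55728775 -0.33109307]
tip [ 0.57159693 -0.34140259]
tip [ 0.54171797 -0.34337647]
tip [ 0.43112371 -0.28623393]
tip [ 0.44314093 -0.29633298]
tip [ 0.41964582 -0.2969533 ]
board ((444.77435302734375, -465.86468505859375), (307.4953308105469, 213.8900604248047), 70.49185180664062)
corner [ 0.59260597 -0.36501273  0.07      ]
```

```bash
python3 - <<'E'
from h import *
im=cv2.imread("pics/top0.png")
f=lambda q,z:ray("top",(190+(q[0]+.5)/4.4-.5,200+(q[1]+.5)/4.4-.5),z)[:2]
a,b=f((668,151),.052),f((563,427),.052);print(a,b,np.linalg.norm(a-b))
d=a-b; yx=np.arctan2(d[1],d[0]); print("lane yaw deg",np.degrees(yx)-90 , np.degrees(yx))
# front edge & long edge of board top
p,q=f((717,72),.07),f((566,470),.07);e=p-q;print("front edge angle",np.degrees(np.arctan2(e[1],e[0])))
def model(org,yaw,k,S,o):
    c,s=np.cos(yaw),np.sin(yaw)
    P=lambda x,y,z:tuple(int(round((v-w+.5)*S)) for v,w in zip(proj("top",(org[0]+c*x-s*y,org[1]+s*x+c*y,z)),o))
    return P
yaw=np.radians(-109.2)
ux=np.array([np.cos(yaw),np.sin(yaw)])
org=(a+b)/2-ux*.011
print("org",org)
o=(190,195);S=2.5;k=cv2.resize(im[195:395,190:510],None,fx=S,fy=S,interpolation=cv2.INTER_CUBIC)
P=model(org,yaw,k,S,o)
def poly(pts,col): cv2.polylines(k,[np.array([P(*t) for t in pts])],True,col,1)
poly([(.02,-.107,.07),(.321,-.107,.07),(.321,.107,.07),(.02,.107,.07)],(0,255,0))
for y in(-.068,.068):
    t=np.linspace(0,6.28,30);poly([(.011+.011*np.cos(i),y+.011*np.sin(i),.052) for i in t],(0,0,255))
P=model((.5302,-.1538),np.radians(66.8),k,S,o)
poly([(-.08,-.054,.043),(.08,-.054,.043),(.08,.054,.043),(-.08,.054,.043)],(0,255,255))
cv2.imwrite("pics/c2.png",k)
E
```

```text
[ 0.55944965 -0.34302671] [ 0.43140725 -0.29800146] 0.13572814248877843
lane yaw deg -109.37388356753215 -19.373883567532147
front edge angle -19.38191962514939
org [ 0.49904598 -0.31012594]
```

View pics/c2.png

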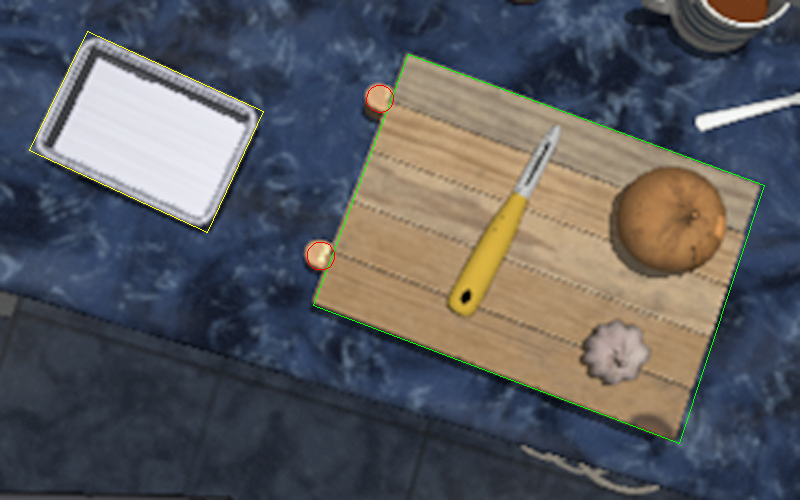

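The overlay fits: the board and runner outlines match and the pan outline is right. In the board frame the pan is at about (-158, -22) mm, turned -3.9°. The plan is to push its long side to centre and align it, then push its rear end into the lane.

Call:
servo_tool([
  [1.93,-3.97,0,0,0,0.57],
  [1.93,-3.97,0,0,0,0.57],
  [1.93,-3.97,0,0,0,0.57],
  [1.93,-3.97,0,0,0,0.57],
  [1.93,-3.97,0,0,0,0.57],
], grip=9.3)

```text
time_s: 0.72
eef_pos: [0.4037, 0.457, 0.4045]
tcp_rot: [0.192, 0.981, -0.0, -0.0]
wrist_force: [0.5, -0.5, 0.2]
opening: 0.997
```

Call:
servo_tool([
  [1.93,-3.97,0,0,0,0.57],
  [1.93,-3.97,0,0,0,0.57],
  [1.93,-3.97,0,0,0,0.57],
  [1.93,-3.97,0,0,0,0.57],
  [1.93,-3.97,0,0,0,0.57],
])

```text
time_s: 1.35
eef_pos: [0.5001, 0.2585, 0.4045]
tcp_rot: [0.168, 0.986, -0.0, -0.0]
wrist_force: [-0.0, 0.5, -0.3]
opening: 0.999
```

Call:
servo_tool([
  [-0.57,-3.83,-1,0,0,0],
  [-0.57,-3.83,-1,0,0,0],
  [-0.57,-3.83,-1,0,0,0],
  [-0.57,-3.83,-1,0,0,0],
  [-0.57,-3.83,-1,0,0,0],
])

```text
time_s: 1.98
eef_pos: [0.4708, 0.0673, 0.3543]
tcp_rot: [0.168, 0.986, -0.0, -0.0]
wrist_force: [0.6, 0.2, 0.4]
opening: 1.001
```

Call:
servo_tool([
  [-0.57,-3.83,-1,0,0,0],
  [-0.57,-3.83,-1,0,0,0],
  [-0.57,-3.83,-1,0,0,0],
  [-0.57,-3.83,-1,0,0,0],
  [-0.57,-3.83,-1,0,0,0],
])

```text
time_s: 2.6
eef_pos: [0.4425, -0.1243, 0.3043]
tcp_rot: [0.168, 0.986, 0.0, 0.0]
wrist_force: [-0.2, 0.2, -0.2]
opening: 1.002
```

Call:
servo_tool([
  [0,0,-3.2,0,0,0],
  [0,0,-3.2,0,0,0],
  [0,0,-3.2,0,0,0],
  [0,0,0,0,0,0],
])

```text
time_s: 3.1
eef_pos: [0.4423, -0.1229, 0.2071]
tcp_rot: [0.168, 0.986, -0.0, -0.002]
wrist_force: [-0.2, -0.5, 0.3]
opening: 1.002
```

```bash
python3 - <<'E'
from h import *
print(manip.observe()["eef_pos"])
a=manip.camera("top");b=manip.camera("wrist")
k=cv2.resize(a[190:310,190:390],(500,300),interpolation=cv2.INTER_CUBIC)
w=cv2.resize(b,(400,300))
cv2.imwrite("pics/d1.png",np.hstack([k,cv2.resize(b,(400,300))])[:,:,::-1][:, :800] if 0 else np.vstack([k,np.hstack([w,np.zeros((300,100,3),np.uint8)])])[:,:,::-1])
E
```

```text
[ 0.44228485 -0.12291685  0.20706573]
```

View pics/d1.png

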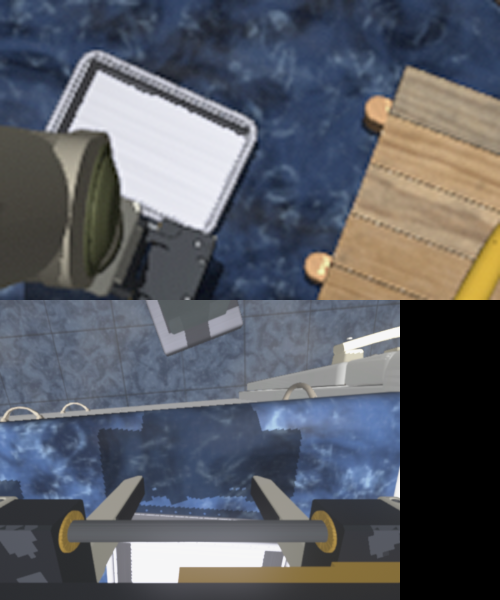

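Nothing is touching yet: the fingers stand in front of the pan's long side. Pushing along +y of the board.

Call:
servo_tool([
  [0.47,-0.165,0,0,0,0],
  [0.47,-0.165,0,0,0,0],
  [0.47,-0.165,0,0,0,0],
  [0.47,-0.165,0,0,0,0],
  [0.47,-0.165,0,0,0,0],
])

```text
time_s: 3.82
eef_pos: [0.4665, -0.1315, 0.2088]
tcp_rot: [0.168, 0.986, -0.0, -0.0]
wrist_force: [-1.7, -0.3, 0.8]
opening: 0.998
```

Call:
servo_tool([
  [0.47,-0.165,0,0,0,0],
  [0.47,-0.165,0,0,0,0],
  [0.47,-0.165,0,0,0,0],
  [0.47,-0.165,0,0,0,0],
  [0,0,0,0,0,0],
])

```text
time_s: 4.45
eef_pos: [0.4856, -0.1381, 0.2087]
tcp_rot: [0.168, 0.986, 0.0, 0.001]
wrist_force: [-0.1, 0.1, 0.5]
opening: 1.0
```

```bash
cat >> h.py <<'E'
ORG=np.array([.4990,-.3101]);YAW=np.radians(-109.3)
U=np.array([np.cos(YAW),np.sin(YAW)]);V=np.array([-U[1],U[0]])
def tob(p): d=np.asarray(p)[:2]-ORG; return np.round(1000*np.array([d@U,d@V]),1)
E
python3 - <<'E'
from h import *
s=manip.observe();print(tob(s["eef_pos"]),s["wrist_force"])
a=manip.camera("top")
cv2.imwrite("pics/top2.png",a[:,:,::-1])
cv2.imwrite("pics/d2.png",cv2.resize(a[195:315,190:370],None,fx=4.4,fy=4.4,interpolation=cv2.INTER_CUBIC)[:,:,::-1])
E
```

```text
[-157.9  -69.5] [-0.09304633  0.08970513  0.5212173 ]
```

View pics/d2.png

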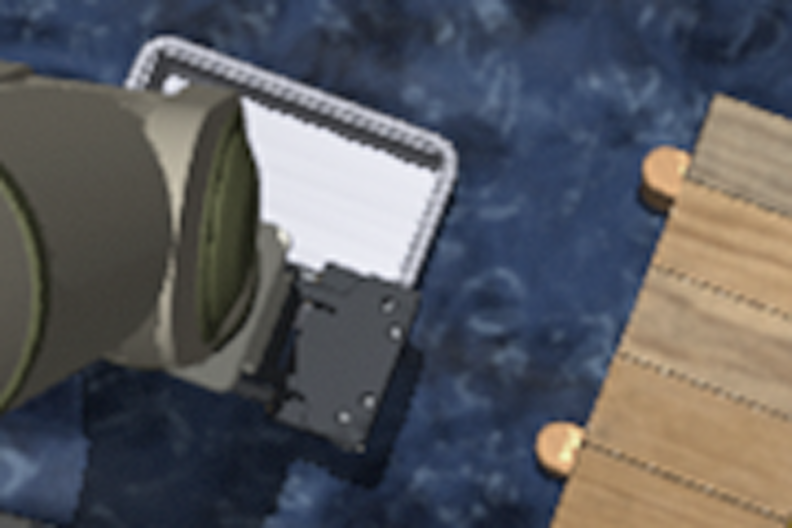

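```bash
cat >> h.py <<'E'
def faredge(im,c0,c1,r0,r1):
    g=cv2.cvtColor(im,cv2.COLOR_RGB2HSV).astype(float); f=g[...,2]-1.2*g[...,1]  # bright, unsaturated
    pts=[]
    for c in range(c0,c1):
        col=f[r0:r1,c]; i=np.where(col>40)[0]
        if len(i): 
            i=i[0]; sub=i-(col[i]-40)/(col[i]-col[i-1]) if i else i
            pts.append(tob(ray("top",(c,r0+sub),.043)))
    p=np.array(pts); 
    for _ in range(3):
        k=np.polyfit(p[:,0],p[:,1],1); e=abs(np.polyval(k,p[:,0])-p[:,1]); p=p[e<1.5]
    return np.degrees(np.arctan(k[0])),k,p[:,0].min(),p[:,0].max(),len(p)
E
python3 - <<'E'
from h import *
for n,r in(("top0",(236,284,200,250)),("top2",(232,288,195,240))):
    im=cv2.imread(f"pics/{n}.png")[:,:,::-1].copy()
    print(n,faredge(im,*r))
E
```

```text
top0 (np.float64(-3.9344284647948156), array([-0.06877687, 21.26085512]), np.float64(-207.6), np.float64(-101.1), 48)
top2 (np.float64(0.028799697910793995), array([5.02649594e-04, 4.94306307e+01]), np.float64(-222.0), np.float64(-100.6), 55)
```

Call:
servo_tool([
  [0.235,-0.08,0,0,0,0],
  [0.235,-0.085,0,0,0,0],
  [0,0,0,0,0,0],
])

```text
time_s: 4.88
eef_pos: [0.4898, -0.1396, 0.2087]
tcp_rot: [0.168, 0.986, -0.0, 0.0]
wrist_force: [0.2, 0.5, -0.4]
opening: 0.999
```

```bash
python3 - <<'E'
from h import *
s=manip.observe();print(s["eef_pos"],tob(s["eef_pos"]),s["wrist_force"])
im=manip.camera("top");cv2.imwrite("pics/top3.png",im[:,:,::-1]);print(faredge(im,232,288,192,240))
for y in(0,.0): print(ORG+U*-.28,ORG+U*-.265)
for n,uv,z in(("salt",(289,160),.09),("tin",(240,145),.058),("jar",(201,140),.065)): print(n,tob(ray("top",uv,z)))
E
```

```text
[ 0.48981899 -0.13961907  0.20872925] [-157.9  -65. ] [ 0.1675376   0.54444939 -0.35797854]
(np.float64(-0.06257619396219916), array([-1.09216105e-03,  5.31433676e+01]), np.float64(-223.6), np.float64(-102.2), 53)
[ 0.59154403 -0.04583573] [ 0.58658631 -0.05999275]
[ 0.59154403 -0.04583573] [ 0.58658631 -0.05999275]
salt [-138.4  165.1]
tin [-250.   167.7]
jar [-327.3  147.5]
```

Pan is centred to about -0.6 mm with no measurable yaw. Now backing off, lifting, going behind the rear end and turning by -90°.

Call:
servo_tool([
  [-1.27,0.43,0,0,0,0],
  [-1.27,0.43,0,0,0,0],
  [-1.27,0.43,0,0,0,0],
  [0,0,5,0,0,0],
  [0,0,5,0,0,0],
], grip=9.3)

```text
time_s: 5.55
eef_pos: [0.4506, -0.1263, 0.3093]
tcp_rot: [0.168, 0.986, -0.0, -0.001]
wrist_force: [1.2, 0.3, 0.0]
opening: 1.001
```

Call:
servo_tool([
  [1.41,0.85,0,0,0,-9],
  [1.41,0.85,0,0,0,-9],
  [1.41,0.85,0,0,0,-9],
  [1.41,0.85,0,0,0,-9],
  [1.41,0.85,0,0,0,-9],
], grip=4)

```text
time_s: 6.18
eef_pos: [0.5217, -0.0836, 0.3086]
tcp_rot: [0.534, 0.845, -0.0, -0.0]
wrist_force: [0.0, -0.0, 0.9]
opening: 0.514
```

Call:
servo_tool([
  [1.41,0.85,0,0,0,-9],
  [1.41,0.85,0,0,0,-9],
  [1.41,0.85,0,0,0,-9],
  [1.41,0.85,0,0,0,-9],
  [1.41,0.85,0,0,0,-9],
])

```text
time_s: 6.8
eef_pos: [0.5922, -0.0412, 0.3085]
tcp_rot: [0.817, 0.576, -0.0, -0.0]
wrist_force: [-0.3, 0.1, 0.9]
opening: 0.431
```

```bash
python3 - <<'E'
from h import *
from scipy.spatial.transform import Rotation as R
s=manip.observe();y=R.from_quat(s["tcp_rot"]).apply([0,1,0]);print(s["eef_pos"],tob(s["eef_pos"]),np.degrees(np.arctan2(y[1],y[0])),s["opening"],s["joint_pos"])
E
```

```text
[ 0.59219908 -0.04119019  0.30848316] [-284.6   -0.9] -19.627871831595485 0.43107671380863566 [-0.3222377   0.60585668  0.44580584  2.00957425 -0.43612889  0.61957523
  0.07228712]
```

Call:
servo_tool([
  [0.06,-0.02,-3.3,0,0,0.3],
  [0,0,-3.3,0,0,0],
  [0,0,-3.3,0,0,0],
  [-0.5,-1.42,0,0,0,0],
  [-0.5,-1.42,0,0,0,0],
])

```text
time_s: 7.42
eef_pos: [0.5826, -0.0717, 0.2105]
tcp_rot: [0.814, 0.58, -0.0, 0.0]
wrist_force: [-0.4, -0.1, -0.2]
opening: 0.43
```

Call:
servo_tool([
  [-0.165,-0.472,0,0,0,0],
  [-0.165,-0.472,0,0,0,0],
  [-0.231,-0.661,0,0,0,0],
  [-0.231,-0.661,0,0,0,0],
  [-0.231,-0.661,0,0,0,0],
])

```text
time_s: 8.05
eef_pos: [0.5729, -0.0998, 0.2098]
tcp_rot: [0.814, 0.581, 0.0, 0.0]
wrist_force: [1.3, 1.8, 1.3]
opening: 0.429
```

Call:
servo_tool([
  [-0.231,-0.661,0,0,0,0],
  [-0.231,-0.661,0,0,0,0],
  [-0.231,-0.661,0,0,0,0],
  [-0.165,-0.472,0,0,0,0],
  [0,0,0,0,0,0],
])

```text
time_s: 8.68
eef_pos: [0.5641, -0.1248, 0.2096]
tcp_rot: [0.815, 0.58, -0.0, 0.0]
wrist_force: [0.1, -0.7, -0.5]
opening: 0.432
```

```bash
python3 - <<'E'
from h import *
s=manip.observe();print(s["eef_pos"],tob(s["eef_pos"]),s["wrist_force"])
im=manip.camera("top");cv2.imwrite("pics/top4.png",im[:,:,::-1])
cv2.imwrite("pics/d4.png",cv2.resize(im[195:315,210:390],None,fx=4.4,fy=4.4,interpolation=cv2.INTER_CUBIC)[:,:,::-1])
E
```

```text
[ 0.56407023 -0.1248316   0.2096319 ] [-196.4    0.2] [ 0.14073379 -0.70559241 -0.52641762]
```

View pics/d4.png

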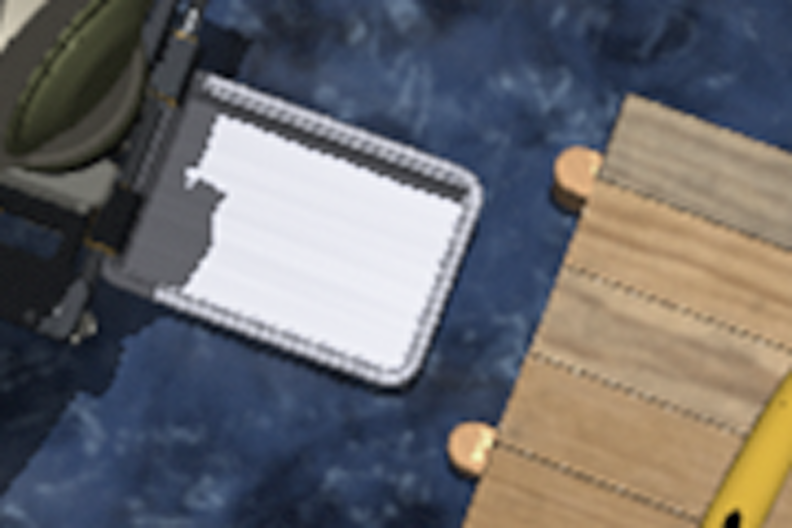

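The pan is moving squarely: far edge from (210,75) to (460,165), front end short of the runner tips at (577,178) and (472,446). Measuring it.

```bash
python3 - <<'E'
from h import *
im=cv2.imread("pics/top4.png")[:,:,::-1].copy()
print(faredge(im,262,312,203,240))
# near edge: flip scan
g=cv2.cvtColor(im,cv2.COLOR_RGB2HSV).astype(float);f=g[...,2]-1.2*g[...,1]
p=[]
for c in range(250,294):
    i=[r for r in range(250,285) if f[r,c]>40]
    if i: p.append(tob(ray("top",(c,i[-1]+.5),.043)))
p=np.array(p)
for _ in range(3):
    k=np.polyfit(p[:,0],p[:,1],1);p=p[abs(np.polyval(k,p[:,0])-p[:,1])<1.5]
print("near",np.degrees(np.arctan(k[0])),np.polyval(k,-105),len(p))
E
```

```text
(np.float64(0.34345480927437166), array([5.99448905e-03, 5.41727012e+01]), np.float64(-157.2), np.float64(-67.3), 29)
near 0.26443141496511335 -55.74478143073627 44
```

Call:
servo_tool([
  [-0.216,-0.666,0,0,0,0],
  [-0.216,-0.666,0,0,0,0],
  [-0.216,-0.666,0,0,0,0],
  [-0.216,-0.666,0,0,0,0],
  [-0.216,-0.666,0,0,0,0],
])

```text
time_s: 9.35
eef_pos: [0.5534, -0.1579, 0.2097]
tcp_rot: [0.814, 0.58, -0.0, 0.0]
wrist_force: [0.6, 1.4, -0.5]
opening: 0.428
```

Call:
servo_tool([
  [-0.165,-0.472,0,0,0,0],
  [-0.165,-0.472,0,0,0,0],
  [-0.165,-0.472,0,0,0,0],
  [-0.165,-0.472,0,0,0,0],
  [-0.165,-0.472,0,0,0,0],
])

```text
time_s: 9.98
eef_pos: [0.5453, -0.1812, 0.2097]
tcp_rot: [0.814, 0.581, 0.0, 0.0]
wrist_force: [1.0, 1.0, -0.7]
opening: 0.432
```

```bash
python3 - <<'E'
from h import *
s=manip.observe();print(s["eef_pos"],tob(s["eef_pos"]),s["wrist_force"])
im=manip.camera("top");cv2.imwrite("pics/top5.png",im[:,:,::-1])
cv2.imwrite("pics/d5.png",cv2.resize(im[195:315,240:420],None,fx=4.4,fy=4.4,interpolation=cv2.INTER_CUBIC)[:,:,::-1])
E
```

```text
[ 0.54526327 -0.18124861  0.20974451] [-136.9    1.1] [ 0.99883496  0.96971092 -0.70915898]
```

View pics/d5.png

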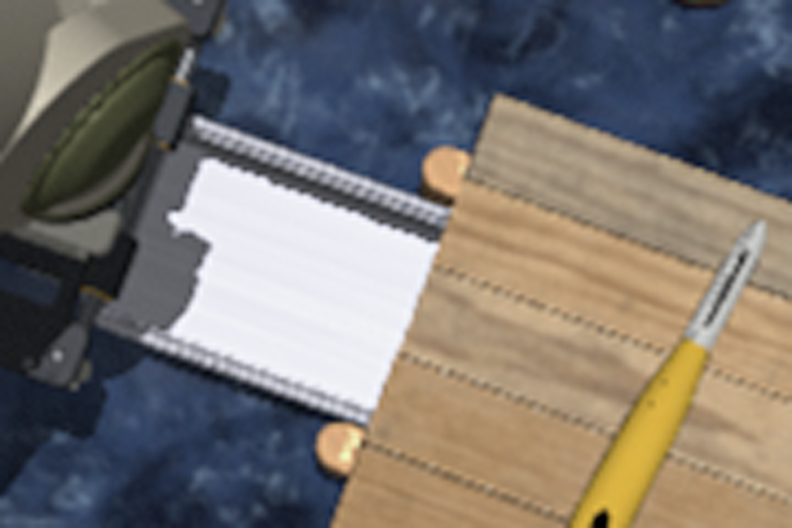

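The front end has gone in between the runner tips and under the board with no rise in force. Pushing on.

Call:
servo_tool([
  [-0.231,-0.661,0,0,0,0],
  [-0.231,-0.661,0,0,0,0],
  [-0.231,-0.661,0,0,0,0],
  [-0.231,-0.661,0,0,0,0],
  [-0.231,-0.661,0,0,0,0],
])

```text
time_s: 10.65
eef_pos: [0.5336, -0.2145, 0.2097]
tcp_rot: [0.814, 0.581, -0.0, 0.0]
wrist_force: [1.1, 1.2, 1.0]
opening: 0.43
```

Call:
servo_tool([
  [-0.231,-0.661,0,0,0,0],
  [-0.231,-0.661,0,0,0,0],
  [-0.231,-0.661,0,0,0,0],
  [-0.231,-0.661,0,0,0,0],
  [-0.231,-0.661,0,0,0,0],
])

```text
time_s: 11.28
eef_pos: [0.5221, -0.2475, 0.2097]
tcp_rot: [0.814, 0.581, -0.0, 0.0]
wrist_force: [0.2, 0.9, 0.2]
opening: 0.427
```

Call:
servo_tool([
  [-0.231,-0.661,0,0,0,0],
  [-0.231,-0.661,0,0,0,0],
  [-0.231,-0.661,0,0,0,0],
  [-0.165,-0.472,0,0,0,0],
])

```text
time_s: 11.78
eef_pos: [0.5135, -0.2722, 0.2097]
tcp_rot: [0.814, 0.58, -0.0, 0.0]
wrist_force: [0.4, 2.4, 1.1]
opening: 0.432
```

```bash
python3 - <<'E'
from h import *
s=manip.observe();print(s["eef_pos"],tob(s["eef_pos"]),s["wrist_force"])
E
```

```text
[ 0.51345123 -0.27215493  0.20973397] [-40.6   1.1] [0.42563276 2.37112552 1.12469978]
```

10 mm left by measurement; now 2 mm steps while watching the force.

Call:
servo_tool([
  [-0.066,-0.189,0,0,0,0],
  [-0.066,-0.189,0,0,0,0],
  [-0.066,-0.189,0,0,0,0],
  [0,0,0,0,0,0],
])

```text
time_s: 12.28
eef_pos: [0.5116, -0.2775, 0.2097]
tcp_rot: [0.814, 0.58, -0.0, 0.0]
wrist_force: [0.2, 0.8, 1.0]
opening: 0.43
```

Call:
servo_tool([
  [-0.066,-0.189,0,0,0,0],
  [-0.033,-0.094,0,0,0,0],
])

```text
time_s: 12.52
eef_pos: [0.5107, -0.2802, 0.2097]
tcp_rot: [0.814, 0.581, -0.0, 0.0]
wrist_force: [1.3, 2.3, 0.1]
opening: 0.432
```

Call:
servo_tool([
  [-0.033,-0.094,0,0,0,0],
  [0,0,0,0,0,0],
])

```text
time_s: 12.78
eef_pos: [0.5103, -0.2811, 0.2097]
tcp_rot: [0.814, 0.58, -0.0, 0.0]
wrist_force: [0.4, 1.8, 0.3]
opening: 0.43
```

Call:
servo_tool([
  [-0.033,-0.094,0,0,0,0],
  [0,0,0,0,0,0],
])

```text
time_s: 13.02
eef_pos: [0.5103, -0.2815, 0.2097]
tcp_rot: [0.814, 0.581, 0.0, -0.0]
wrist_force: [2.7, 4.6, 1.2]
opening: 0.428
```

Call:
servo_tool([
  [-0.033,-0.094,0,0,0,0],
  [0,0,0,0,0,0],
])

```text
time_s: 13.28
eef_pos: [0.5103, -0.2817, 0.2097]
tcp_rot: [0.814, 0.581, 0.001, -0.001]
wrist_force: [3.6, 7.7, 2.3]
opening: 0.428
```

The force rose to 8.5 N just where the stop was expected, so the pan is against it. Backing straight off, then lifting away for a check.

Call:
servo_tool([
  [0.1,0.28,0,0,0,0],
  [0.5,1.42,0,0,0,0],
  [0.83,2.36,0,0,0,0],
  [0.83,2.36,0,0,0,0],
  [0,0,5,0,0,0],
])

```text
time_s: 13.9
eef_pos: [0.5326, -0.2157, 0.2574]
tcp_rot: [0.813, 0.582, -0.002, -0.003]
wrist_force: [0.3, -0.5, -0.3]
opening: 0.429
```

Call:
servo_tool([
  [0,0,5,0,0,0],
  [0.5,5,2,0,0,0],
  [0.5,5,2,0,0,0],
  [0.5,5,0,0,0,0],
  [0,0,0,0,0,0],
])

```text
time_s: 14.52
eef_pos: [0.5477, -0.0639, 0.3496]
tcp_rot: [0.812, 0.583, 0.0, -0.001]
wrist_force: [0.5, -0.6, -0.1]
opening: 0.432
```

```bash
python3 - <<'E'
from h import *
s=manip.observe();print(s["time_s"],tob(s["eef_pos"]),s["wrist_force"])
im=manip.camera("top");cv2.imwrite("pics/top6.png",im[:,:,::-1])
k=cv2.resize(im[195:375,240:510],None,fx=2.9,fy=2.9,interpolation=cv2.INTER_CUBIC)[:,:,::-1].copy()
def P(x,y,z):
    w=ORG+U*x+V*y;u=proj("top",(w[0],w[1],z));return [int(round((u[0]-240+.5)*2.9)),int(round((u[1]-195+.5)*2.9))]
q=np.array([P(-.02,-.054,.043),P(.02,-.054,.043),P(.02,.054,.043),P(-.02,.054,.043)])
cv2.polylines(k,[q],True,(0,255,255),1)
cv2.imwrite("pics/d6.png",k)
a=cv2.imread("pics/top0.png").astype(int);d=abs(a-im[:,:,::-1].astype(int)).sum(2)
print("diff board",(d[240:370,370:490]>60).sum(),"back",(d[125:190,185:310]>60).sum())
E
```

```text
14.525 [-248.5  -35.4] [ 0.51950089 -0.60690623 -0.10522399]
diff board 0 back 398
```

View pics/d6.png

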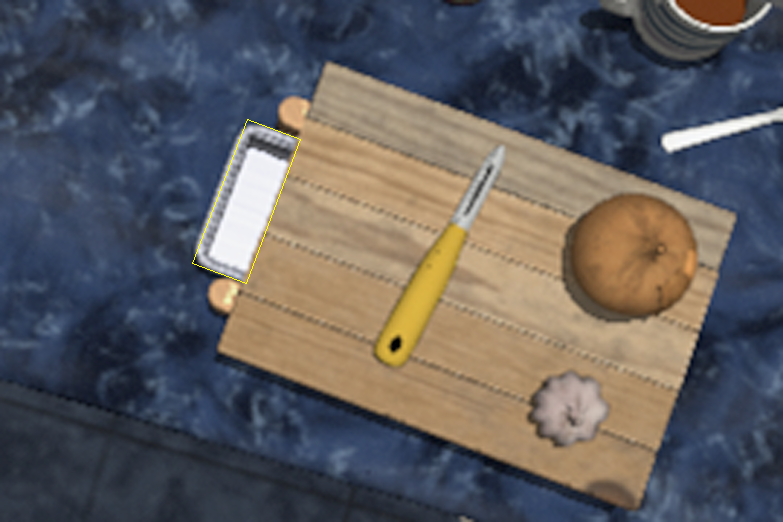

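```bash
python3 - <<'E'
from h import *
a=cv2.imread("pics/top0.png").astype(int);b=cv2.imread("pics/top6.png").astype(int);d=abs(a-b).sum(2)>60
for n,(r,c) in dict(jar=(131,187),tin=(133,220),salt=(150,277)).items(): print(n,d[r:r+42 if n!="salt" else r+36,c:c+40 if n=="tin" else c+27].sum())
ys,xs=np.where(d[125:190,185:310]);print(ys.min()+125,xs.min()+185,xs.max()+185)
print("speed",abs(manip.observe()["joint_vel"]).max())
print(manip.close_job())
E
```

```text
jar 184
tin 0
salt 58
156 185 294
speed 0.050907735821900446
the job is handed in; nothing more can be done
None
```

```bash
python3 -c "
import cv2,numpy as np
k=[cv2.resize(cv2.imread(f'pics/{n}.png')[120:210,175:320],None,fx=2.7,fy=2.7) for n in('top0','top6')]
cv2.imwrite('pics/e.png',np.hstack(k))"
```

```text
(no output)
```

View pics/e.png

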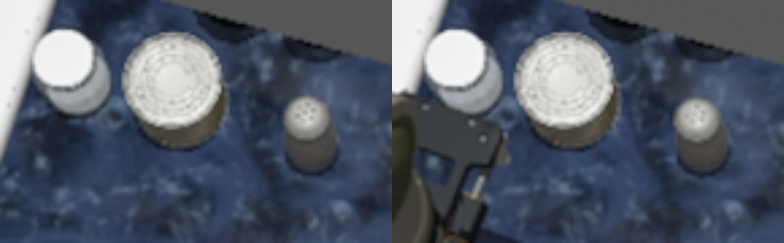

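The pan is in the lane against the stop rail, and the job was handed in at about 14.5 s of the 61 s allowed. No verdict came back.

- **What I did:** With the open fingers I pushed the pan's long side, which centred it on the lane and squared it up. Then I pushed its rear end between the runners until it met the stop. The force rose to about 8.5 N with the hand at the expected place (board x about -31 mm). I backed straight off, lifted the hand and handed in.
- **Pan position:** In the last top picture the exposed end lies on the outline predicted for centre x = 60 mm, y = 0, to about 1–2 mm by eye. It also looks in line with the runners. Before it entered the lane, it measured about 1 mm off centre and 0.3° out of line.
- **Board objects:** The part of the board holding the onion, garlic and most of the peeler showed no changed pixels, and in the picture all three are where they were.
- **Things at the back:** My picture comparison first flagged changes at the small jar and the salt shaker. I viewed the before and after pictures side by side only after handing in. The jar's change is the raised hand partly covering the view. The shaker's is probably slight shading, as nothing covers it. The jar, tin and shaker all stand where they did.
- **Still moving slightly:** The wrist force was near zero after I backed off, so the hand was clear. One joint read 0.05 rad/s just before hand-in, which was the arm settling well away from everything.

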